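Square up the leaning cover plates

ROBOT

A 7-joint arm with a two-finger parallel gripper is mounted at the origin on the work surface. World frame = base frame: x ahead of the robot, y to its left, z up, the work surface at z = 0. Lengths are in m, angles in rad, forces in N, time in s.
With the tool pointing down it reaches from about 0.4 to 0.85 m from the base axis. Payload 6.9 kg.
Tool frame: the origin (TCP) lies midway between the tips of the shut fingers; the grasp point (between the pads) lies behind it (ctrl.pinch_z is the z of the grasp point in the tool frame, in m); z points along the fingers, y is the line along which they close (so a half turn about z gives the same grasp; the last joint's range is limited). The gripper opens to 85 mm and grips with 20 to 120 N. Pads are 22 mm wide; open, the fingers measure 114 mm over their backs; the gripper's body (76 mm by 85 mm) begins 54 mm behind the grasp point. The pads swing forward as they close: fully open they stand 13 mm farther back than shut.
Start: joints at [-1.23, 0.507, -0.238, 1.5, 0.126, 1.149, -0.155], TCP at [0.145, 0.608, 0.231] pointing down, gripper open.
Joint ranges: [-3.08, 3.08], [-0.24, 2.05], [-1.43, 1.35], [0, 2.5], [-1.52, 4.66], [0.17, 1.96], [-2.89, 2.89]. Speed limits (rad/s): [2.39, 2.39, 3.14, 3.14, 3.14, 3.14, 3.14].

INTERFACE

Orientations are given as a unit quaternion [w, x, y, z].
In Python, from station import ctrl, get_state, vision, ticket, models gives the robot as it stands. Calls block until the motion is done:
- ctrl.movep(position, orientation): joint-space move of the TCP to a pose.
- ctrl.movel(position, frame=None, max_speed=0.15): straight line of the TCP; frame=None keeps the orientation; max_speed is the mean speed in m/s.
- ctrl.set_joints(angles): joint-space move.
- ctrl.ungrasp() and ctrl.close_gripper(force=None): open the fingers fully, or close them until they stop; force is the grip in N (None keeps the last).
- ctrl.pause(seconds).
- ctrl.ik(position, orientation): joint angles nearest the present ones, or None.
- get_state(): the state.
- vision.grab_frame(name): name is "scene" or "top" or "wrist"; returns (picture, depth): 480x640x3 uint8, blue, green, red; 480x640 float32, m along the optical axis (not along the pixel's ray), 0 where there is no reading.
- vision.camera_info(name): a dict with "mtx" (3x3 intrinsics, pixels), "R" (3x3) and "t" (3): a world point X has camera coordinates R X + t; the wrist camera has in their place "hand_eye" (4x4, takes a point from camera to tool coordinates, whose origin is the TCP and whose axes are the flange's). Camera axes: x right, y down, z forward; pixel columns grow to the right and rows downward; lengths in m; the calibration is good to about 2 mm. A picture is of the moment at which its call begins: read the wrist's pose just before it. camera_info takes no time and is no camera call.
A pose or a line that the arm cannot do raises ctrl.Unreachable and nothing moves.
- ticket.close_job(): hands the job in; it is judged then, once.
Trained networks look in the newest picture that a camera, given by its name, has taken for a name from the list of things; names that differ only in an ending like _2 or _b are one class to them, and where a whole thing is asked for, a point or a joint stands for the part that bears it (a point fixed in the world has none). Each returns a list of dicts, best first, with "p" (0 to 1); they miss things now and then, are a little off and sometimes report something else, mostly with a low value. They report only what shows in the picture. A call takes as long as a camera call. They do not tell look-alikes from the thing itself.
- models.recognise(camera, target): "point" ([column, row] in pixels, amid what is visible of it).
- models.masks_of(camera, target): "mask" (480x640 bool, what is visible of it) and "point" ([column, row] in pixels, amid what is visible of it).
The state is a dict: "time": time; "qpos": joint angles; "qd": joint speeds; "tau": joint torques, N m; "tcp_pos": TCP position; "eef_rot": TCP orientation; "contact_force": force on the tool from outside, world axes, zero at the start; "wrist_torque": the same for the moment, N m; "width": finger opening in m; "gripper_force": force on a finger pad.
Only numpy, scipy, OpenCV 4.12 (cv2) and the standard library are available. Lean on these libraries where they do the work, as an engineer would, in place of code of your own. Each camera call takes 0.05 s, during which the arm holds its last target. There are 200 camera calls.

TASK

Three clear cover plates lean in a row against the white posts of the black assembly stand, their ends staggered. Push their feet in so that all three stand upright and tight together against the posts, and slide them along so that their ends are flush against the metal end stop. Leave them standing there, in the same order.

Things in the scene. Friction and masses are not known exactly. Their poses are not given: they have to be found in the camera images.
- stand: fixed black base 15 mm thick with 3 white backstop posts (12 mm wide, 64 tall above base) and an aluminium end-stop block (70 in x, 18 in y, 45 tall above base). Origin: bench level, where the line of post fronts meets the stop's inner face. x: from plates to posts, y: along the posts to the stop, z up. Base x -125 to 30, y -190 to 35 mm. Finished row fills x -36 to 0, y -120 to 0, z 15 to 75.
- plate_back_center (a point): clear plastic plate, 120 mm long, 60 tall, 12 thick, 0.1 kg, metal inserts flush in its faces; loose, standing on a long edge. Point: its centre. x: through its thickness, towards posts; y: along it, towards end stop; z: up it. The one touching the posts. At first all 3 lean 25 deg, tops to the posts, ends 18 to 45 mm short of the stop.
- plate_middle_center (a point): clear plastic plate, 120 mm long, 60 tall, 12 thick, 0.1 kg, metal inserts flush in its faces; loose, standing on a long edge. Point: its centre. x: through its thickness, towards posts; y: along it, towards end stop; z: up it. The middle one, leaning on the back one. Pushed low, the plates slide on the base at under 12 N.
- plate_front_center (a point): clear plastic plate, 120 mm long, 60 tall, 12 thick, 0.1 kg, metal inserts flush in its faces; loose, standing on a long edge. Point: its centre. x: through its thickness, towards posts; y: along it, towards end stop; z: up it. The front one, nearest the robot. At first its foot is 63 mm in front of the posts.
Not all that is in view belongs to the job. Leave any blue look-alike of the part that bears plate_front_center alone. What is shaped like the part that bears plate_middle_center but purple is not meant.

How it is judged:
At the end, for the whole second after the job is handed in: All three plates stand on the base in their order, within 10 degrees of upright and 10 degrees of parallel to the row of posts; each lies no more than 10 mm farther out than its place in a tight row against the posts, and its end is within 10 mm of the end stop; released (angle between each of plate_back_center, plate_middle_center, plate_front_center's own z axis and vertical below 0.175 rad and angle between the y axis of each of plate_back_center, plate_middle_center, plate_front_center and the y axis of stand, either way round below 0.175 rad and x of plate_back_center in the frame of stand between -0.016 and 0 m and y of plate_back_center in the frame of stand between -0.07 and -0.054 m and z of plate_back_center in the frame of stand between 0.037 and 0.053 m and x of plate_middle_center in the frame of stand between -0.028 and -0.012 m and y of plate_middle_center in the frame of stand between -0.07 and -0.054 m and z of plate_middle_center in the frame of stand between 0.037 and 0.053 m and x of plate_front_center in the frame of stand between -0.04 and -0.024 m and y of plate_front_center in the frame of stand between -0.07 and -0.054 m and z of plate_front_center in the frame of stand between 0.037 and 0.053 m); the robot touches nothing.
It also fails if it takes over 42 s, if anything falls off the work surface, if the arm or the gripper's body presses on something with over 40 N, if the wrist force passes 120 N, or if a joint passes its speed limit or range.

## Working session

There is one attempt and no reset: what is moved stays moved. The work goes in short steps, each a Python script; the robot and the scene stay as the last script left them, time stands still between calls to the robot, and variables do not carry over. Pictures are saved under pics/ and viewed, at most 10 in all, crops included, and the job is handed in when it is done.

```bash
mkdir -p pics; ls
python3 - <<'E'
from station import *
import cv2,numpy as np
for c in("scene","top"):
    im,d=vision.grab_frame(c);cv2.imwrite(f"pics/{c}0.png",im);np.save(f"{c}0.npy",d)
    i=vision.camera_info(c);print(c,i)
    for t in("stand","plate_back_center","plate_middle_center","plate_front_center"):
        print(t,[(r["p"],r["point"],int(r["mask"].sum())) for r in models.masks_of(c,t)])
print(get_state()["time"],get_state()["eef_rot"],ctrl.pinch_z)
E
```

```text
pics
scene {'mtx': array([[453.32279012,   0.        , 324.96364167],
       [  0.        , 453.32279012, 240.72075801],
       [  0.        ,   0.        ,   1.        ]]), 'R': array([[-0.13571178,  0.99074034, -0.00398659],
       [ 0.60480034,  0.07965722, -0.79238329],
       [-0.78472853, -0.10994684, -0.61001052]]), 't': array([ 0.06647746, -0.25620405,  1.19559723])}
stand [(0.96, [331.1, 273.6], 6024)]
plate_back_center [(0.55, [315.5, 255.8], 1113)]
plate_middle_center [(0.94, [215.4, 218.3], 1200), (0.9, [313.5, 243.8], 411)]
plate_front_center [(0.77, [465.5, 266.1], 1917), (0.74, [335.7, 242.0], 431)]
top {'mtx': array([[491.51783539,   0.        , 317.91679061],
       [  0.        , 491.51783539, 246.16143128],
       [  0.        ,   0.        ,   1.        ]]), 'R': array([[ 0.0110905 , -0.99993053,  0.00399222],
       [-0.98420678, -0.01162134, -0.17664074],
       [ 0.17667487, -0.00197013, -0.9842673 ]]), 't': array([-0.00960489,  0.53540189,  0.78204915])}
stand [(0.89, [309.0, 281.1], 8011)]
plate_back_center [(0.97, [318.2, 237.1], 607)]
plate_middle_center [(0.91, [336.6, 251.2], 688), (0.9, [453.7, 345.5], 2579)]
plate_front_center [(0.64, [178.1, 287.4], 2409), (0.58, [313.3, 267.5], 1770), (0.43, [333.8, 250.7], 767)]
0.5 [-6.20437290e-06  1.17153059e-01  9.93113870e-01 -4.51874991e-05] -0.0187
```

View pics/top0.png

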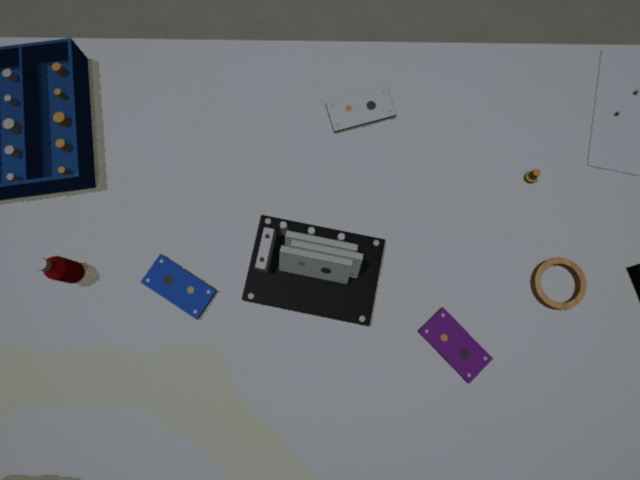

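View pics/scene0.png

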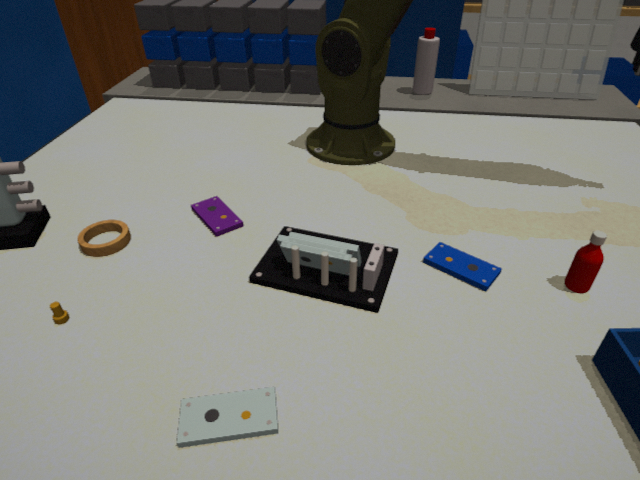

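The top view shows the stand at about (262,216), (384,238), (370,324) and (243,301). The posts are on the far (+x) side, the stop is on the left (+y), and the three plates are around (318,255). The purple, blue and lying white plates are decoys, well clear of the stand.

```bash
cat > h.py <<'E'
import numpy as np,cv2
from station import *
def rays(c,uv):
    i=vision.camera_info(c);uv=np.atleast_2d(uv).astype(float)
    d=np.linalg.inv(i["mtx"])@np.c_[uv,np.ones(len(uv))].T
    return -i["R"].T@i["t"],(i["R"].T@d).T      # camera centre, rays with unit optical depth
def onplane(c,uv,z):
    C,d=rays(c,uv); return C+d*((z-C[2])/d[:,2])[:,None]
E
python3 - <<'E'
from h import *
im=cv2.imread("pics/top0.png");d=np.load("top0.npy")
m=(im.max(2)<60).astype(np.uint8)
n,l,s,_=cv2.connectedComponentsWithStats(m); k=l[290,310]; print(k,s[k])
uv=np.argwhere(l==k)[:,::-1]
uv=uv[(abs(uv-[314,270])<[80,70]).all(1)]
P=onplane("top",uv,.015)[:,:2]
r=cv2.minAreaRect((P*1000).astype(np.float32));print(r)
c=np.array(r[0])/1000;e=cv2.boxPoints(r)/1000;print(e)
# long edge = stand y (toward +y world)
v=[e[1]-e[0],e[2]-e[1]];ly=max(v,key=np.linalg.norm);ly=ly/np.linalg.norm(ly);ly*=np.sign(ly[1])
X=np.array([ly[1],-ly[0]]);O=c-X*(-.0475)-ly*(-.0775)
R=np.eye(3);R[:2,0]=X;R[:2,1]=ly
np.savez("stand.npz",R=R,O=np.r_[O,0]);print("O",O,"yaw",np.degrees(np.arctan2(X[1],X[0])))
O=np.r_[O,0]
print("post/stop check tops z=.079/.060")
for t in("plate_back_center","plate_middle_center","plate_front_center"):
    vision.grab_frame("top")
    for q in models.masks_of("top",t):
        u=np.argwhere(q["mask"])[:,::-1];C,dr=rays("top",u);z=d[u[:,1],u[:,0]]
        Q=((C+dr*z[:,None])-O)@R;Q=Q[z>0]
        if abs(Q[:,0].mean())<.13 and abs(Q[:,1].mean()+.08)<.1:
            print(t,q["p"],len(u),len(Q),(np.percentile(Q,[2,10,50,90,98],axis=0)*1000).round())
# stop, posts by depth
u=np.array([[267,240],[264,262],[283,225],[311,231],[341,237]]);C,dr=rays("top",u);z=d[u[:,1],u[:,0]]
print((((C+dr*z[:,None])-O)@R*1000).round())
E
```

```text
28 [ 242  215  143  111 7196]
((500.6881408691406, 3.060211181640625), (222.83250427246094, 153.39686584472656), 79.11551666259766)
[[ 0.40433085 -0.09186872]
 [ 0.55496806 -0.12083457]
 [ 0.5970454   0.09798914]
 [ 0.4464082   0.12695499]]
O [0.5619679  0.07019657] yaw -10.884485
post/stop check tops z=.079/.060
plate_back_center 0.65 599 599 [[ -19. -138.   56.]
 [ -13. -127.   68.]
 [  -8.  -74.   72.]
 [  -2.  -28.   74.]
 [  -1.  -23.   75.]]
plate_middle_center 0.63 660 660 [[ -46. -151.   27.]
 [ -36. -147.   48.]
 [ -22. -108.   71.]
 [ -16.  -52.   74.]
 [ -14.  -38.   75.]]
plate_front_center 0.79 1736 1728 [[ -61. -134.   23.]
 [ -58. -125.   29.]
 [ -45.  -78.   57.]
 [ -32.  -30.   73.]
 [ -28.  -21.   74.]]
[[ -21.    7.   60.]
 [ -58.    4.   61.]
 [   5.  -15.   79.]
 [   4.  -62.   81.]
 [   4. -112.   81.]]
```

Run:
```python
import cv2
im=cv2.imread("pics/top0.png")[200:340,230:400]
cv2.imwrite("pics/crop.png",cv2.resize(im,None,fx=4,fy=4,interpolation=cv2.INTER_CUBIC))
```

```text
(no output)
```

View pics/crop.png

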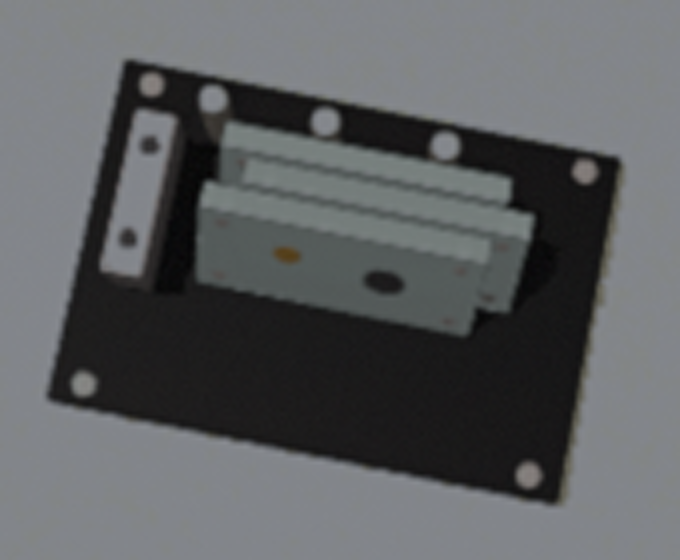

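The crop agrees with the measurements: the front plate's foot is at x≈-62 and its y runs from -18 to -138. The middle plate is staggered furthest from the stop, at about -35 to -155. I'll push the feet with open fingers, tool tilted 15°.

```bash
cat >> h.py <<'E'
from scipy.spatial.transform import Rotation as Ro
S=np.load("stand.npz");SR,SO=S["R"],S["O"]
def W(x,y,z): return SO+SR@(np.array([x,y,z])/1000)
def quat(y_t,z_t):
    y_t,z_t=np.array(y_t,float),np.array(z_t,float)
    return Ro.from_matrix(SR@np.c_[np.cross(y_t,z_t),y_t,z_t]).as_quat(scalar_first=True)
def F(): return SR.T@get_state()["contact_force"]
def T(): return SR.T@(get_state()["tcp_pos"]-SO)*1000
def push(start,step,n,fmax,v=.04):
    """step along 'step' (mm, stand frame) until force along it exceeds fmax"""
    p=np.array(start,float);u=np.array(step)/np.linalg.norm(step);log=[]
    for k in range(n):
        p=p+step;ctrl.movel(W(*p),max_speed=v);f=-F()@u;log.append((*T().round(1),round(f,1)))
        if f>fmax:break
    print("push",*log,"t",get_state()["time"],sep="\n ");return p
s,c=np.sin(np.radians(15)),np.cos(np.radians(15))
QF=quat([0,1,0],[s,0,-c])
E
python3 - <<'E'
from h import *
print([ctrl.ik(W(*p),QF) is not None for p in([-95,-80,120],[-95,-80,12],[-42,-80,12])])
for yt in([1,0,0],[-1,0,0]):
    print([ctrl.ik(W(-18,y,z),quat(yt,[0,0,-1])) for y,z in((-190,120),(-190,30),(-131,30))])
ctrl.movep(W(-95,-80,120),QF);print(T(),F(),get_state()["time"])
ctrl.movel(W(-95,-80,35),max_speed=.15);print(T(),F())
f0=F()
for z in(25,18,12):
    ctrl.movel(W(-95,-80,z),max_speed=.06);print(T(),F())
    if F()[2]-f0[2]>5:break
print(get_state()["time"])
im,d=vision.grab_frame("scene");cv2.imwrite("pics/pre.png",cv2.resize(im[180:340,200:440],None,fx=3,fy=3))
E
```

```text
[True, True, True]
[array([-0.19028423,  0.52477192,  0.54538114,  1.93132509, -0.37581239,
        0.7868272 ,  0.37499759]), array([-0.05533903,  0.63397916,  0.3478401 ,  2.01376153, -0.39142604,
        0.55772394,  0.3757417 ]), array([-0.09208317,  0.61999876,  0.22930473,  2.00852151, -0.25957936,
        0.54047247,  0.12957753])]
[array([-0.49053186,  0.75155371,  1.15110463,  1.93450408, -0.81823333,
        1.0240251 , -2.29269233]), array([ 0.43134537,  0.62730939, -0.39392514,  2.00757659,  0.4201212 ,
        0.58518136,  2.70187676]), array([ 0.34015116,  0.6339047 , -0.42841208,  2.00300043,  0.45264265,
        0.59754379,  2.55690601])]
[-94.71391704 -79.12077314 120.09260196] [-0.44433973 -0.21668595 -0.46721949] 3.2167Traceback (most recent call last):
  File "<stdin>", line 6, in <module>
station.Unreachable: the arm cannot follow that straight line within its joint ranges
```

Run:
```python
from h import *
print(np.round(get_state()["qpos"],2))
for deg in(15,10,5,0):
    a=np.radians(deg);q=quat([0,1,0],[np.sin(a),0,-np.cos(a)])
    for p in([-95,-80,120],[-95,-80,60],[-95,-80,12],[-85,-80,12],[-42,-80,12]):
        j=ctrl.ik(W(*p),q);print(deg,p,None if j is None else np.round(j,2))
```

```text
[-0.21  0.3   0.08  2.31  0.2   0.29  1.06]
15 [-95, -80, 120] [-0.21  0.3   0.08  2.32  0.2   0.29  1.06]
15 [-95, -80, 60] [ 0.03  0.43 -0.24  2.39  1.16  0.21  0.08]
15 [-95, -80, 12] [ 0.59  0.85 -1.23  2.42  1.56  0.92 -0.4 ]
15 [-85, -80, 12] [ 0.6   0.86 -1.23  2.4   1.55  0.92 -0.37]
15 [-42, -80, 12] [ 0.06  0.58 -0.24  2.3   1.49  0.21 -0.2 ]
10 [-95, -80, 120] [-0.11  0.32 -0.01  2.24  0.14  0.42  1.14]
10 [-95, -80, 60] [-0.14  0.44  0.03  2.31  0.17  0.23  1.11]
10 [-95, -80, 12] [ 0.05  0.55 -0.24  2.35  1.15  0.2   0.11]
10 [-85, -80, 12] [ 0.05  0.56 -0.24  2.33  1.07  0.21  0.2 ]
10 [-42, -80, 12] [-0.05  0.58 -0.04  2.22  0.39  0.18  0.92]
5 [-95, -80, 120] [-0.03  0.35 -0.09  2.16  0.11  0.55  1.18]
5 [-95, -80, 60] [-0.07  0.46 -0.03  2.23  0.11  0.37  1.18]
5 [-95, -80, 12] [-0.09  0.56 -0.01  2.27  0.13  0.23  1.16]
5 [-85, -80, 12] [-0.08  0.57 -0.01  2.25  0.12  0.24  1.17]
5 [-42, -80, 12] [-0.05  0.6  -0.02  2.14  0.1   0.32  1.22]
0 [-95, -80, 120] [ 0.04  0.39 -0.16  2.09  0.09  0.67  1.2 ]
0 [-95, -80, 60] [-0.01  0.49 -0.09  2.16  0.09  0.5   1.21]
0 [-95, -80, 12] [-0.04  0.58 -0.05  2.2   0.08  0.37  1.22]
0 [-85, -80, 12] [-0.03  0.59 -0.05  2.17  0.08  0.39  1.23]
0 [-42, -80, 12] [-0.01  0.62 -0.05  2.06  0.07  0.46  1.26]
```

```bash
sed -i 's/np.radians(15)/np.radians(4)/g' h.py
python3 - <<'E'
from h import *
ctrl.movep(W(-95,-80,100),QF)
ctrl.movel(W(-95,-80,35),max_speed=.15);f0=F();print(T(),f0)
for z in(25,18,11):
    ctrl.movel(W(-95,-80,z),max_speed=.06);print(T(),F())
    if F()[2]-f0[2]>5:break
print(get_state()["time"])
im,d=vision.grab_frame("scene");cv2.imwrite("pics/pre.png",cv2.resize(im[180:340,200:440],None,fx=3,fy=3))
E
```

```text
[-95.50960643 -79.74670285  35.48051246] [-1.1061302  -0.32918206  0.19421676]
[-94.91972565 -80.00784463  25.34596898] [ 1.03215248 -0.34760332  0.44249688]
[-95.18004975 -80.10663777  17.85914203] [-0.57949211 -0.34631271 -0.1339071 ]
[-95.25107864 -80.09918025  10.71202822] [ 0.65132626 -0.56753886  0.22680646]
4.9833
```

View pics/pre.png

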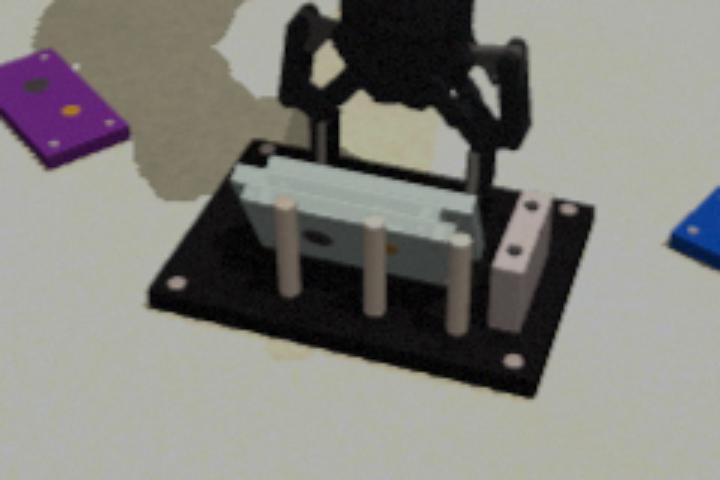

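The open fingers are straddled behind the front plate near (320,140) and (480,165), with no contact. Pushing in.

Run:
```python
from h import *
ctrl.movel(W(-78,-83,11),max_speed=.1)
p=push([-78,-83,11],[4,0,0],7,22)
if p[0]>=-50.1:p=push(p,[1.5,0,0],4,18,.02)
im,d=vision.grab_frame("scene");a=im[180:320,230:430]
im,d=vision.grab_frame("top");np.save("d1.npy",d);b=im[200:340,220:420]
cv2.imwrite("pics/p1.png",cv2.resize(np.vstack([a,b]),None,fx=2,fy=2,interpolation=cv2.INTER_CUBIC))
```

```text
push
 (np.float64(-74.1), np.float64(-82.9), np.float64(11.0), np.float64(0.5))
 (np.float64(-69.7), np.float64(-82.9), np.float64(11.0), np.float64(-0.3))
 (np.float64(-66.2), np.float64(-83.1), np.float64(10.8), np.float64(0.9))
 (np.float64(-62.1), np.float64(-83.1), np.float64(10.9), np.float64(2.9))
 (np.float64(-57.4), np.float64(-83.0), np.float64(11.1), np.float64(1.3))
 (np.float64(-53.2), np.float64(-82.9), np.float64(11.1), np.float64(0.4))
 (np.float64(-49.2), np.float64(-82.9), np.float64(11.1), np.float64(0.2))
 t
 7.1083
push
 (np.float64(-48.3), np.float64(-82.9), np.float64(11.1), np.float64(0.4))
 (np.float64(-47.0), np.float64(-83.0), np.float64(10.9), np.float64(1.8))
 (np.float64(-45.4), np.float64(-83.0), np.float64(11.0), np.float64(1.2))
 (np.float64(-44.7), np.float64(-83.0), np.float64(10.9), np.float64(4.3))
 t
 8.1083
```

View pics/p1.png

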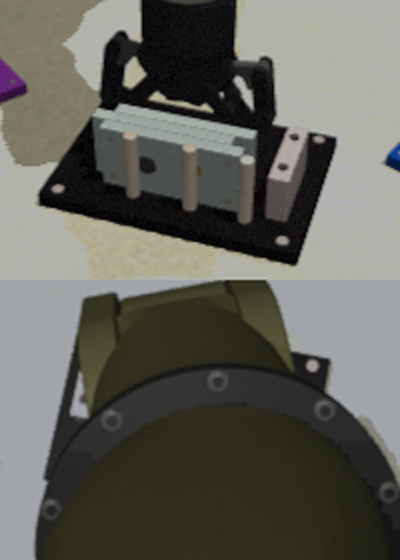

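The plates are now almost upright against the posts. I'll press until they resist, then back off and do the end push.

Run:
```python
from h import *
p=push([-44,-83,11],[1,0,0],8,15,.02)
ctrl.movel(W(-85,-83,11),max_speed=.12)
ctrl.movel(W(-95,-83,110),max_speed=.2)
ctrl.close_gripper()
Q=quat([1,0,0],[0,0,-1])
ctrl.movep(W(-70,-205,130),Q);print(get_state()["time"],T())
im,d=vision.grab_frame("top");b=im[200:340,220:420]
cv2.imwrite("pics/p2.png",cv2.resize(b,None,fx=3,fy=3,interpolation=cv2.INTER_CUBIC))
for y,z in((-190,120),(-190,28),(-130,28)):print(np.round(ctrl.ik(W(-18,y,z),Q),2))
```

```text
push
 (np.float64(-44.6), np.float64(-83.1), np.float64(10.8), np.float64(6.7))
 (np.float64(-44.7), np.float64(-83.2), np.float64(10.6), np.float64(10.8))
 (np.float64(-44.7), np.float64(-83.2), np.float64(10.4), np.float64(12.0))
 (np.float64(-44.7), np.float64(-83.4), np.float64(10.2), np.float64(14.4))
 (np.float64(-44.8), np.float64(-83.5), np.float64(9.9), np.float64(16.3))
 t
 9.4583
12.3083 [ -70.25743957 -204.31140467  129.81123453]
[-0.07  0.49  0.35  1.93 -0.24  0.76  0.23]
[-0.01  0.63  0.28  2.01 -0.33  0.54  0.31]
[-0.13  0.63  0.28  2.01 -0.32  0.54  0.19]
```

View pics/p2.png

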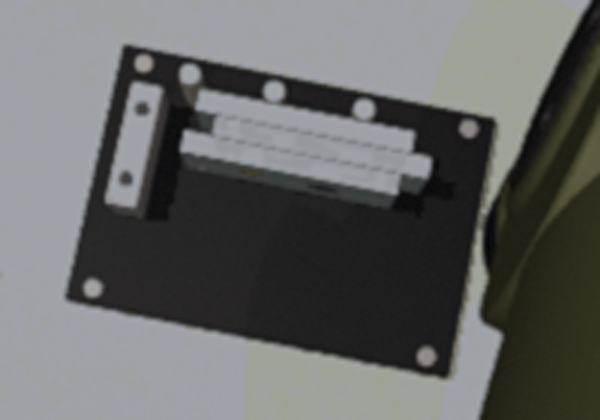

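All three plates stand upright and tight, at about (205,100), (215,125) and (190,145), with only their ends still staggered. Sliding them to the stop now.

Run:
```python
from h import *
Q=quat([1,0,0],[0,0,-1])
ctrl.movep(W(-18,-197,110),Q)
ctrl.movel(W(-18,-197,27),max_speed=.15);print(T(),F())
ctrl.movel(W(-18,-178,27),max_speed=.08)
p=push([-18,-178,27],[0,5,0],8,25,.04)
if p[1]>=-138.1:p=push(p,[0,1.5,0],8,18,.02)
ctrl.movel(W(-18,-190,27),max_speed=.12)
ctrl.movel(W(-18,-205,130),max_speed=.2)
ctrl.movep(W(-70,-215,130),Q);print(get_state()["time"])
im,d=vision.grab_frame("top");np.save("d3.npy",d);b=im[200:340,220:420]
cv2.imwrite("pics/p3.png",cv2.resize(b,None,fx=3,fy=3,interpolation=cv2.INTER_CUBIC))
v,u=np.mgrid[200:340,220:420];uv=np.c_[u.ravel(),v.ravel()];C,dr=rays("top",uv);z=d[uv[:,1],uv[:,0]]
P=((C+dr*z[:,None])-SO)@SR*1000;P=P[(abs(P[:,2]-75)<5)&(P[:,0]<-1)&(P[:,0]>-60)&(P[:,1]>-170)&(P[:,1]<0)]
for a in(-6,-18,-30,-39):
    q=P[abs(P[:,0]-a)<3];print(a,len(q),len(q) and np.percentile(q[:,1],[1,50,99]).round(),np.median(q[:,2]).round())
for y in(-110,-60,-10):q=P[abs(P[:,1]-y)<6];print(y,np.percentile(q[:,0],[2,98]).round())
```

```text
[ -17.96685971 -197.20597803   27.72464529] [-0.43110137  0.76787659  1.10502876]
push
 (np.float64(-18.0), np.float64(-172.9), np.float64(27.0), np.float64(0.9))
 (np.float64(-18.0), np.float64(-167.7), np.float64(26.9), np.float64(-0.4))
 (np.float64(-18.0), np.float64(-162.7), np.float64(27.0), np.float64(0.1))
 (np.float64(-18.0), np.float64(-157.5), np.float64(27.0), np.float64(-0.5))
 (np.float64(-18.0), np.float64(-152.5), np.float64(27.0), np.float64(-0.7))
 (np.float64(-18.0), np.float64(-147.5), np.float64(27.0), np.float64(0.1))
 (np.float64(-18.0), np.float64(-142.5), np.float64(27.0), np.float64(0.5))
 (np.float64(-18.0), np.float64(-137.5), np.float64(27.0), np.float64(0.1))
 t
 15.9833
push
 (np.float64(-18.0), np.float64(-136.4), np.float64(27.0), np.float64(-0.2))
 (np.float64(-18.0), np.float64(-135.0), np.float64(27.0), np.float64(0.6))
 (np.float64(-18.0), np.float64(-133.4), np.float64(27.0), np.float64(1.1))
 (np.float64(-18.0), np.float64(-133.3), np.float64(27.0), np.float64(5.1))
 (np.float64(-18.0), np.float64(-133.3), np.float64(27.1), np.float64(9.0))
 (np.float64(-18.0), np.float64(-133.3), np.float64(27.1), np.float64(12.9))
 (np.float64(-18.0), np.float64(-133.3), np.float64(27.2), np.float64(17.9))
 (np.float64(-18.0), np.float64(-133.3), np.float64(27.3), np.float64(21.5))
 t
 17.9833
19.6583
-6 262 [-118.  -59.   -1.] 75.0
-18 260 [-118.  -59.   -2.] 75.0
-30 264 [-118.  -60.   -1.] 75.0
-39 52 [-111.  -38.   -2.] 74.0
-110 [-36.  -1.]
-60 [-36.  -2.]
-10 [-37.  -2.]
```

View pics/p3.png

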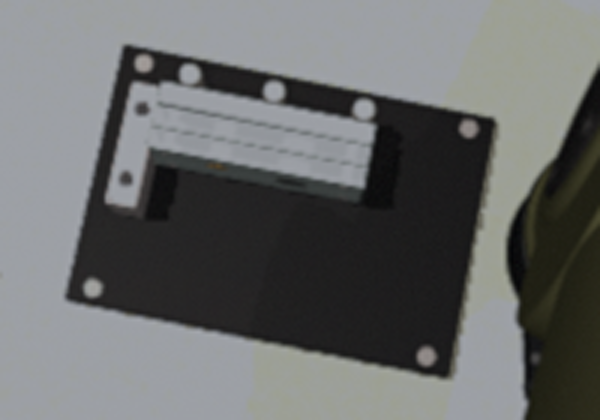

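The row is tight, upright and flush against the stop, at (150–375, 85–200). The depth image puts it at x -36 to -1, y -118 to -1, z 75. The arm is clear, so I'm handing in.

```bash
python3 -c "
from station import *
print(ticket.close_job())"
```

```text
the job is handed in; nothing more can be done
None
```

The job is handed in: all three plates stand upright in their original order, tight against the posts and flush with the end stop, with the arm clear at about 20 s of the allowed 42 s; the judge's verdict was not shown.

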